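# Put the paint pots away and drop the drawer's latch

### The arm

A 6-joint arm with a two-finger parallel gripper is mounted at the origin on the work surface. World frame = base frame: x ahead of the robot, y to its left, z up, the work surface at z = 0. Lengths are in m, angles in rad, forces in N, time in s.
With the tool pointing down it reaches from about 0.425 to 0.95 m from the base axis. Payload 14.7 kg.
Tool frame: the origin (TCP) lies midway between the tips of the shut fingers; the grasp point (between the pads) lies 19 mm behind it; z points along the fingers, x is the direction in which the jaws open and shut, and the axes are right-handed (so a half turn about z gives the same grasp; the last joint's range is limited). The gripper opens to 85 mm and grips with 20 to 120 N. Pads are 22 mm wide; open, the fingers measure 114 mm over their backs; the gripper's body (76 mm by 85 mm) begins 54 mm behind the grasp point. The pads swing forward as they close: fully open they stand 13 mm farther back than shut.
Start: joints at [1.178, 0.48, 1.596, -0, 1.065, -0.047], TCP at [0.22, 0.612, 0.231] pointing down, gripper open.
Joint ranges: [-2.75, 2.75], [-0.82, 2.05], [0.23, 2.67], [-1.56, 4.7], [0.09, 2.69], [-2.92, 2.92]. Speed limits (rad/s): [1.89, 1.89, 2.39, 3.01, 3.01, 3.01].

### API

Orientations are given as a 3x3 rotation matrix whose columns are the frame's x, y, z axes.
In Python, from bench import arm gives the robot as it stands.
- The arm moves only by the tool drive_tool, never from a script. Its argument "plan" is a list that holds one entry, the list of rows, each a list of 5 numbers: the shift along the world's x, y, z scaled (see below), then the turn about the world's z scaled (see below), then the closure, from 0 (fully open) to 1 (shut). In form: [[[x, y, z, spin, grip], ...]]. A call has 1 to 12 rows; each row shifts and turns the commanded pose from where the row before left it; what a row does not reach is not made up. The controller multiplies each number of a shift by 4 cm and each number of a turn by 0.15 rad. A row lasts 1/10 s, in which the tool goes at most 50 mm and 8.59 degrees, less where a joint would pass 70% of its speed; a pose out of reach is approached as far as the arm can. A call with a number of a shift or a turn outside -1 to 1 is refused whole. A call with a gripper value outside its range is refused whole. The fingers move at their own pace and stop on an object; the grip force is fixed at half the most. Time passes only in rows, so rows that do not move let the fingers close. It gives the time, the measured TCP pose, the force and the opening at its end, in the units of the state.
- arm.get_state(): the state, without advancing time (a new reading comes with each control period).
- arm.get_image(name): name is "scene" or "side" or "wrist"; returns the picture (400x640x3 uint8, red, green, blue); there is no depth.
- arm.camera_params(name): a dict with "fx", "fy", "cx", "cy" (pixels), "extrinsics" (4x4, takes a point from camera to world coordinates). Camera axes: x right, y down, z forward; pixel columns grow to the right and rows downward; lengths in m; the calibration is good to about 2 mm. A picture is of the moment at which its call begins: read the wrist's pose just before it. camera_params takes no time and is no camera call; for the wrist camera it gives the pose at the moment of the call.
- arm.close_job(): hands the job in, once; it reports no verdict.
The state is a dict: "time": time; "qpos": joint angles; "joint_velocities": joint speeds; "joint_efforts": joint torques, N m; "tcp_pos": TCP position; "tcp_rot": TCP orientation; "force": force on the tool from outside, world axes, zero at the start; "wrist_torque": the same for the moment, N m; "opening": opening from 0.0 (shut) to 1.0 (fully open).
Only numpy, scipy, OpenCV 4.12 (cv2) and the standard library are available. Lean on these libraries where they do the work, as an engineer would, in place of code of your own. Each camera call takes 0.05 s, during which the arm holds its last target. There are 200 camera calls.

### The job

Put the craft table's paint away: lift the red-tabbed latch and pull the cabinet's drawer out, put every paint pot that is on the table into the drawer, then slide the drawer fully home with the latch bar lifted over the striker and let the bar drop right down into its catch. Leave the cup, stamp, tape, glue and brush where they are.

Things in the scene. Friction and masses are not known exactly. Their poses are not given: they have to be found in the camera images.
- cabinet: low birch paint cabinet fixed on the table, 200 mm deep (x) by 320 wide (y) by 85 high, with one drawer; origin under its centre, x points from its front (at x = -100 mm) to its back, roughly away from the robot (yaw varies), y to the left seen from the robot. Flat papers lie on the rear half of its top. The space inside is 65 mm high above the drawer's floor
- drawer (a joint): drawer travel in m: 0 fully home, 0.185 fully out; slides to the cabinet's -x (towards the robot), about 2 N of friction, stays where left. Its teal front, 12 mm thick, 300 wide, top 83 mm over the table, overlaps the cabinet's front. The red latch tab is its only pull. With the bar down in front of the striker lip it stops about 20 mm short of home
- drawer_in (a point): centre of the drawer's inner floor, 10 mm above the table, moves with the drawer, axes as the cabinet's; the inner floor is 175 mm deep (x) by 280 wide (y); side and back walls 42 mm high, 6 thick; the front panel (inner face at x = -87.5 mm from here) stands 73 mm over the floor. With the drawer 0.175 or more out, all of the inside is open from above
- latch (a joint): angle in rad of the steel latch bar pivoted on the drawer's front: 0 level, down on its stop; grows as the free left (+y) end is lifted, at most 0.6; let go, it falls by its own weight (0.16 kg, no spring). Turns about the cabinet's x axis through latch_pivot; travels with the drawer. Needs over 0.15 to pass the striker lip (drawer 5 to 20 mm out). Latched, the drawer gives at most 5 mm
- latch_pivot (a point): pivot of the latch bar, 30 mm left (+y) of the drawer's middle, 66 mm above the table, in the bar's mid-plane, 10 mm in front of the drawer front's face; axes as the cabinet's when the bar is level. The bar is 8 mm thick (x), 14 high, and reaches from 10 mm right to 175 mm left of the pivot
- latch_tab (a point): grip point on the red tab standing on the bar: 12 mm thick (x: pinch it with one finger in front, one behind), 24 wide (y), top 22 mm above this point. With the bar level it is 105 mm left of and 55 mm above the pivot, 121 mm above the table; it turns with the bar. With the drawer home, the finger behind the tab hangs over the cabinet's top (85 mm high)
- catch_slot (a point): middle of the slot of the dark steel catch, where the bar's free end (148 mm from the pivot) lies when latched; fixed to the cabinet, 178 mm left of its middle. In front of the slot stands the striker lip, a plate 30 mm wide (y), from 9 to 16 mm towards the robot from this point, its top 12 mm above this point, 78 mm above the table
- pot_red: closed paint pot, an upright cylinder 46 mm in diameter and 46 mm tall, red with a white screw lid, about 0.09 kg; origin at the centre of its underside, z up through the lid. May be absent (None)
- pot_yellow: closed paint pot, an upright cylinder 46 mm in diameter and 46 mm tall, yellow with a white screw lid, about 0.09 kg; origin at the centre of its underside, z up through the lid. May be absent (None)
- pot_blue: closed paint pot, an upright cylinder 46 mm in diameter and 46 mm tall, blue with a white screw lid, about 0.09 kg; origin at the centre of its underside, z up through the lid. May be absent (None)
- pot_green: closed paint pot, an upright cylinder 46 mm in diameter and 46 mm tall, green with a white screw lid, about 0.09 kg; origin at the centre of its underside, z up through the lid. May be absent (None)
- pot_orange: closed paint pot, an upright cylinder 46 mm in diameter and 46 mm tall, orange with a white screw lid, about 0.09 kg; origin at the centre of its underside, z up through the lid. May be absent (None)
- cup: white open cup, 60 mm in diameter and 72 mm high, standing among the pots; not to be moved; origin under its centre
- stamp: wooden hand stamp, 50 x 70 x 52 mm, near the robot on the left; not to be moved; origin under its centre
- tape_roll: yellow roll of tape lying flat, 84 mm across, 24 mm high, on the left; not to be moved; origin under its centre
- glue: white glue bottle with an orange cap, 52 mm in diameter, 130 mm high, on the left; not to be moved; origin under its centre
- brush: paint brush lying on the table near the robot on the right, 170 mm long; not to be moved; origin under its middle

How it is judged:
By the outcome, as a careful person would: the job done as asked, in the order asked, and still so for the second after the job is handed in, with the robot touching nothing.
Of pot_red, pot_yellow, pot_blue, pot_green, pot_orange only 3 to 5 are there at a start; the rules pass over those that are not, and their reading is None.
At some moment in a run one of pot_red, pot_yellow, pot_blue, pot_green, pot_orange may be knocked a few centimetres aside while the robot is not near it.
Once in a run the grip may slacken for a moment while it holds something.
It also fails if it takes over 210 s, if anything falls off the work surface, if the arm or the gripper's body presses on something with over 40 N, if the wrist force passes 120 N, or if a joint passes its speed limit or range.

## Working session

There is one attempt and no reset: what is moved stays moved. The work goes in short steps, Python scripts to look and compute and a tool call to move; the robot and the scene stay as the last step left them, time stands still between calls to the robot, and variables do not carry over. Pictures are saved under pics/ and viewed, about 12 in all and at most 16, crops included, and the job is handed in when it is done.

Besides the shell and the picture viewer there is one more tool, called after "Emit:" as a command line: name --argument value ..., lists and objects as JSON in quotes. drive_tool: Moves the arm, as the interface text tells. Shifts and turns lie within -1 to 1; 1 stands for 4 cm of shift or 0.15 rad of turn. Its arguments: {"type":"object","properties":{"plan":{"type":"array","items":{"type":"array","items":{"type":"array","items":{"type":"number"}}}}},"required":["plan"]}

```bash
mkdir -p pics; ls; python3 - <<'E'
from bench import arm
import cv2
s=arm.get_state();print({k:(v if not hasattr(v,'round') else v) for k,v in s.items()})
for n in ("scene","side"):
    p=arm.camera_params(n);print(n,p)
    im=arm.get_image(n);cv2.imwrite(f"pics/{n}0.png",cv2.resize(im[:,:,::-1],(800,500),interpolation=cv2.INTER_CUBIC))
    cv2.imwrite(f"pics/raw_{n}0.png",im[:,:,::-1])
print(arm.camera_params("wrist"))
E
```

```text
pics
{'time': 0.0, 'qpos': array([ 1.17841984e+00,  4.80860059e-01,  1.59686874e+00, -2.11790115e-05,
        1.06509363e+00, -4.65674135e-02]), 'joint_velocities': array([-0.00048326,  0.00229328,  0.00063481,  0.00155391, -0.00090211,
       -0.00062696]), 'joint_efforts': array([-1.76698039e-03, -9.50620151e+01, -4.30150831e+01,  2.20929536e-06,
        1.22644802e-02,  3.84195528e-05]), 'tcp_pos': array([0.22013211, 0.61115265, 0.23065599]), 'tcp_rot': array([[ 3.38948021e-01,  9.40804992e-01, -4.53126488e-04],
       [ 9.40804298e-01, -3.38948322e-01, -1.14339712e-03],
       [-1.22930018e-03, -3.87511567e-05, -9.99999244e-01]]), 'force': array([-0.56253921,  0.48943347,  0.25788502]), 'wrist_torque': array([-0.04887378, -0.05109077,  0.04288552]), 'opening': 0.9991019350237315}
scene {'fx': 412.8135685537972, 'fy': 412.8135685537972, 'cx': 317.95994035757917, 'cy': 203.57953488073827, 'extrinsics': array([[-0.77542513,  0.50639111, -0.3772054 ,  0.92481355],
       [ 0.63143539,  0.61969636, -0.46611777,  0.54801719],
       [-0.00228509, -0.59962027, -0.8002814 ,  0.97233609],
       [ 0.        ,  0.        ,  0.        ,  1.        ]])}
side {'fx': 423.66119118968305, 'fy': 423.66119118968305, 'cx': 319.9311206306116, 'cy': 203.2824656881443, 'extrinsics': array([[ 0.90124479, -0.24332318,  0.35854102,  0.14119023],
       [-0.43281489, -0.54506772,  0.71803374, -0.69528565],
       [ 0.02071488, -0.80230606, -0.59655334,  0.73896358],
       [ 0.        ,  0.        ,  0.        ,  1.        ]])}
{'fx': 278.02231103338244, 'fy': 278.02231103338244, 'cx': 319.00952832969557, 'cy': 202.06966558534393, 'extrinsics': array([[ 0.33948654,  0.90037305,  0.2721714 ,  0.15062382],
       [ 0.94060878, -0.32434608, -0.10027338,  0.63598112],
       [-0.00200573,  0.29004827, -0.95700991,  0.37322698],
       [ 0.        ,  0.        ,  0.        ,  1.        ]])}
```

View pics/scene0.png

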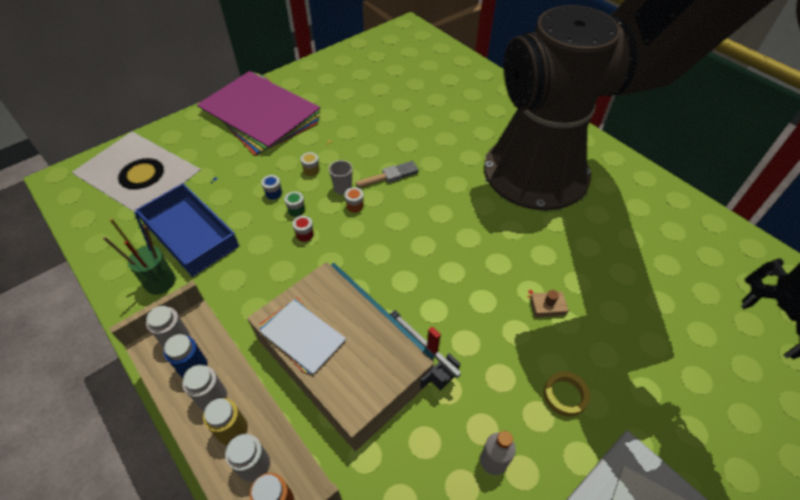

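View pics/side0.png

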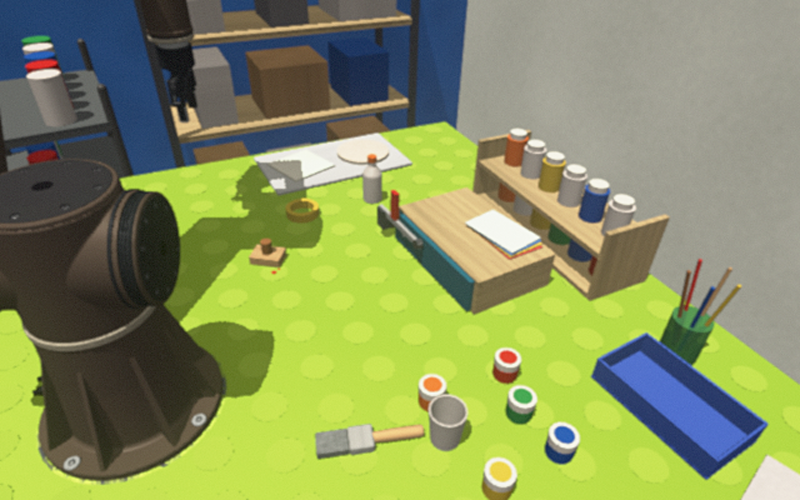

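The scene shows the pots at roughly blue (272,187), green (294,203), red (302,228), yellow (310,162) and orange (354,198), with the cup at (341,177). The latch tab is at (433,340). All five pots are there. Next I need enlarged crops.

```bash
python3 - <<'E'
import cv2,numpy as np
a=cv2.imread("pics/raw_scene0.png");b=cv2.imread("pics/raw_side0.png")
def crop(im,x,y,w,h,s,name):
    c=cv2.resize(im[y:y+h,x:x+w],None,fx=s,fy=s,interpolation=cv2.INTER_CUBIC)
    for i in range(0,w,20):cv2.putText(c,str(x+i),(i*s,10),0,.35,(255,255,255),1);cv2.line(c,(i*s,12),(i*s,18),(255,255,255),1)
    for i in range(0,h,20):cv2.putText(c,str(y+i),(0,i*s+4),0,.35,(255,255,255),1)
    cv2.imwrite(name,c)
crop(a,195,200,190,150,4,"pics/c1.png")
crop(b,295,145,155,105,5,"pics/c2.png")
top=a[115:200,200:300];bot=b[270:400,320:475]
crop(a,200,115,100,85,5,"pics/c3a.png");crop(b,320,270,155,130,5,"pics/c3b.png")
E
```

```text
(no output)
```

View pics/c1.png

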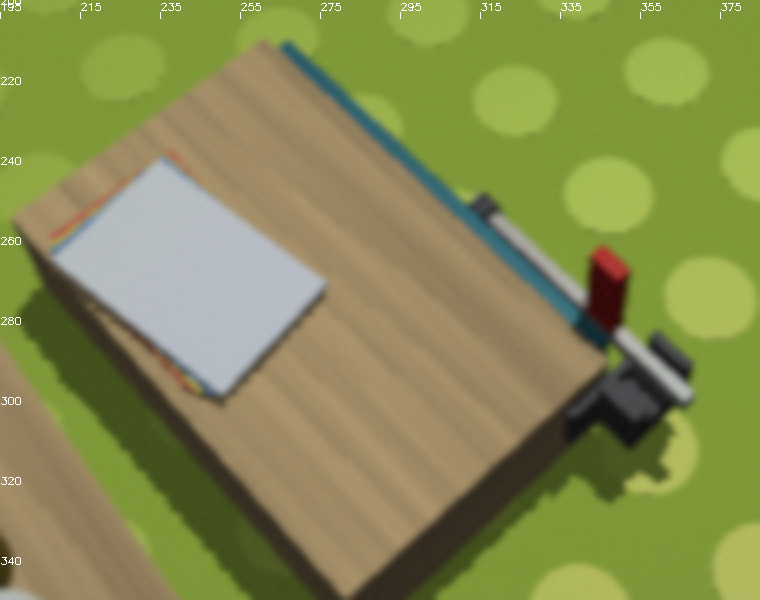

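View pics/c2.png

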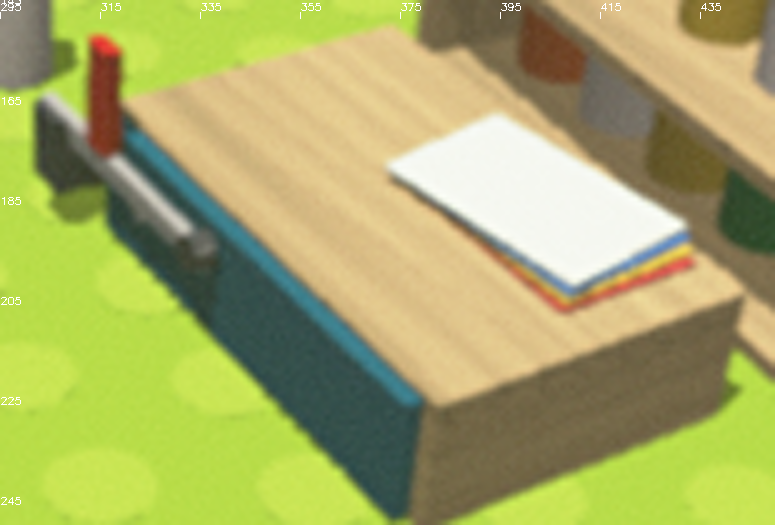

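View pics/c3b.png

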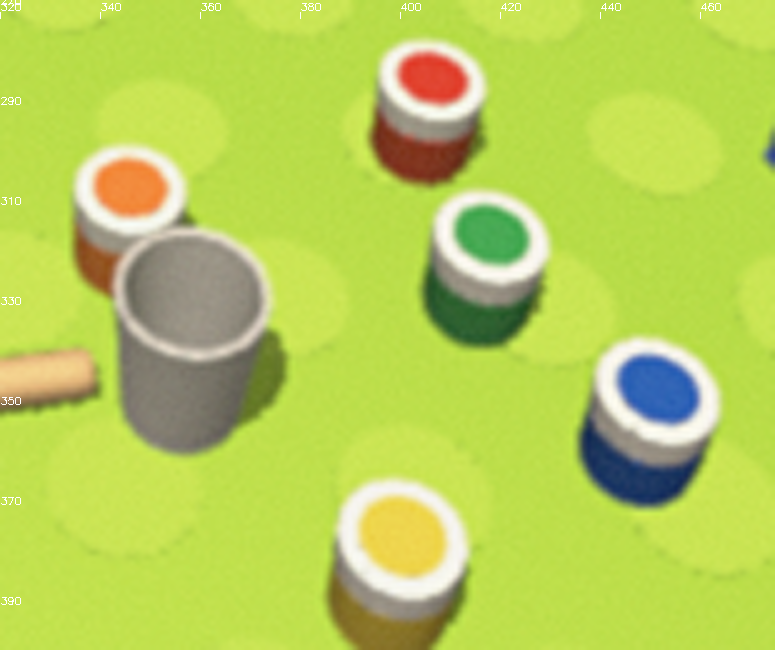

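The crops show the pot lids, cup rim, cabinet top corners and latch tab clearly. I'll fit positions from both cameras.

```bash
cat > h.py <<'E'
from bench import arm
import numpy as np,cv2
def proj(P,p):
    E=np.linalg.inv(p["extrinsics"]);c=np.atleast_2d(P)@E[:3,:3].T+E[:3,3]
    return np.c_[p["fx"]*c[:,0]/c[:,2]+p["cx"],p["fy"]*c[:,1]/c[:,2]+p["cy"]]
def ray(uv,z,p):
    E=p["extrinsics"];uv=np.atleast_2d(uv)
    d=np.c_[(uv[:,0]-p["cx"])/p["fx"],(uv[:,1]-p["cy"])/p["fy"],np.ones(len(uv))]@E[:3,:3].T
    return E[:3,3]+d*((z-E[2,3])/d[:,2])[:,None]
def save(n,name,box=None,s=1):
    im=arm.get_image(n)[:,:,::-1]
    if box is None:box=(0,0,640,400)
    x,y,w,h=box
    c=cv2.resize(im[y:y+h,x:x+w],None,fx=s,fy=s,interpolation=cv2.INTER_CUBIC)
    cv2.imwrite(f"pics/{name}.png",c)
E
python3 - <<'E'
from h import *
from scipy.optimize import least_squares
pa,pb=arm.camera_params("scene"),arm.camera_params("side")
cor=np.array([[-.1,-.16,.085],[-.1,.16,.085],[.1,.16,.085],[.1,-.16,.085]])
A=np.array([[261.25,210.5],[347,290.5],[281.25,349.5],[198.75,254.5]])
B=np.array([[382,226],[320.6,165.6],[373.6,150.6],[444,204]])
def W(q,P):
    c,s=np.cos(q[2]),np.sin(q[2]);P=np.atleast_2d(P);return np.c_[q[0]+c*P[:,0]-s*P[:,1],q[1]+s*P[:,0]+c*P[:,1],P[:,2]]
f=lambda q:np.r_[(proj(W(q,cor),pa)-A).ravel(),(proj(W(q,cor),pb)-B).ravel()]
r=least_squares(f,[.7,.1,0]);print(r.x,f(r.x).round(1))
print("A only",least_squares(lambda q:f(q)[:8],r.x).x,"B",least_squares(lambda q:f(q)[8:],r.x).x)
tab=[-.1-.012-.010,.03+.105,.143]
print("tab w",W(r.x,tab),proj(W(r.x,tab),pa),proj(W(r.x,tab),pb),"seen scene~",195+608/4,200+260/4," side ",295+105/5,145+45/5)
names="orange red green blue yellow".split()
uv=[[346.2,307.4],[406.6,285.4],[418.2,316.8],[451.6,347.6],[400.6,377.2]]
P=ray(uv,.046,pb)
for n,p in zip(names,P):print(n,p.round(4),proj(p,pa).round(1)*1.25)
c=ray([358.6,328.6],.072,pb);print("cup",c,proj(c,pa)*1.25)
E
```

```text
[0.72338695 0.11536357 0.06443151] [ 0.2 -1.8 -0.1 -0.2 -0.7  0.2 -1.3 -1.1  0.3 -0.7 -2.4 -1.4  0.1 -1.7
  0.3 -1.5]
A only [0.72342014 0.11732548 0.06929005] B [0.72173187 0.11038476 0.05488577]
tab w [[0.59294787 0.24222824 0.143     ]] [[347.27656968 265.51220096]] [[316.02740045 152.47629936]] seen scene~ 347.0 265.0  side  316.0 154.0
orange [ 0.4513 -0.208   0.046 ] [[353.625 192.5  ]]
red [ 0.6006 -0.2099  0.046 ] [[302.   221.25]]
green [ 0.5727 -0.2902  0.046 ] [[293.75  196.375]]
blue [ 0.5872 -0.376   0.046 ] [[270.5  179.75]]
yellow [ 0.4646 -0.3857  0.046 ] [[309.375 156.5  ]]
cup [[ 0.43686212 -0.28058872  0.072     ]] [[340.37022218 166.2393653 ]]
```

View pics/c3a.png

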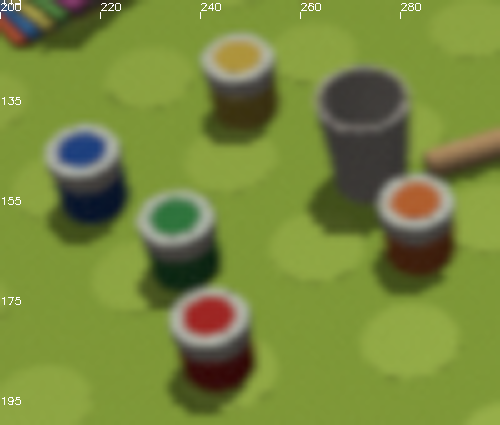

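Both cameras agree to about 2 mm. The cabinet is at (0.723, 0.115) with yaw 0.064, and the tab is at (0.593, 0.242). I'll check the obstacles and move above the tab.

```bash
python3 - <<'E'
from h import *
pb=arm.camera_params("side");pa=arm.camera_params("scene")
print("stamp",ray([267/1.25,258/1.25],.02,pb),ray([549/1.25,306/1.25],.02,pa))
print("glue",ray([372/1.25,165/1.25],.12,pb),ray([505/1.25,440/1.25],.13,pa),"tape",ray([568/1.25,394/1.25],.02,pa))
E
```

```text
stamp [[0.29565934 0.2780548  0.02      ]] [[0.31150339 0.30596654 0.02      ]]
glue [[0.61208302 0.41855298 0.12      ]] [[0.62913566 0.45543283 0.13      ]] tape [[0.43382761 0.45916669 0.02      ]]
```

Emit:
drive_tool --plan '[[[0.77, -0.77, 0, -0.645, 0], [0.77, -0.77, 0, -0.645, 0], [0.77, -0.77, 0, -0.645, 0], [0.77, -0.77, 0, -0.645, 0], [0.77, -0.77, 0, -0.645, 0], [0.77, -0.77, 0, -0.645, 0], [0.77, -0.77, 0, -0.645, 0], [0.77, -0.77, 0, -0.645, 0], [0.77, -0.77, 0, -0.645, 0], [0.77, -0.77, 0, -0.645, 0], [0.77, -0.77, 0, -0.645, 0], [0, 0, 0, 0, 0]]]'

```text
time: 1.3
tcp_pos: [0.5623, 0.2691, 0.2309]
tcp_rot: [[0.988, 0.153, 0.001], [0.153, -0.988, -0.001], [0.001, 0.001, -1.0]]
force: [0.5, 0.6, -1.1]
opening: 0.999
```

Emit:
drive_tool --plan '[[[0.4, -0.34, 0, -0.3, 0.3], [0.37, -0.34, 0, -0.3, 0.3], [0, 0, -0.5, 0, 0.3], [0, 0, -0.5, 0, 0.3], [0, 0, 0, 0, 0.3]]]'

```text
time: 1.8
tcp_pos: [0.5887, 0.2447, 0.1888]
tcp_rot: [[0.998, 0.07, -0.004], [0.07, -0.998, -0.001], [-0.004, 0.001, -1.0]]
force: [-0.8, 0.4, -0.7]
opening: 0.703
```

```bash
python3 - <<'E'
from h import *
s=arm.get_state();print(s["tcp_pos"].round(4),s["tcp_rot"][:,0].round(3),s["opening"])
p=arm.camera_params("wrist");print(proj([.593,.2422,.143],p))
save("wrist","w1",(150,60,340,320),2)
E
```

```text
[0.5887 0.2447 0.1888] [ 0.998  0.07  -0.004] 0.7031613871395357
[[325.00489704 227.13213746]]
```

View pics/w1.png

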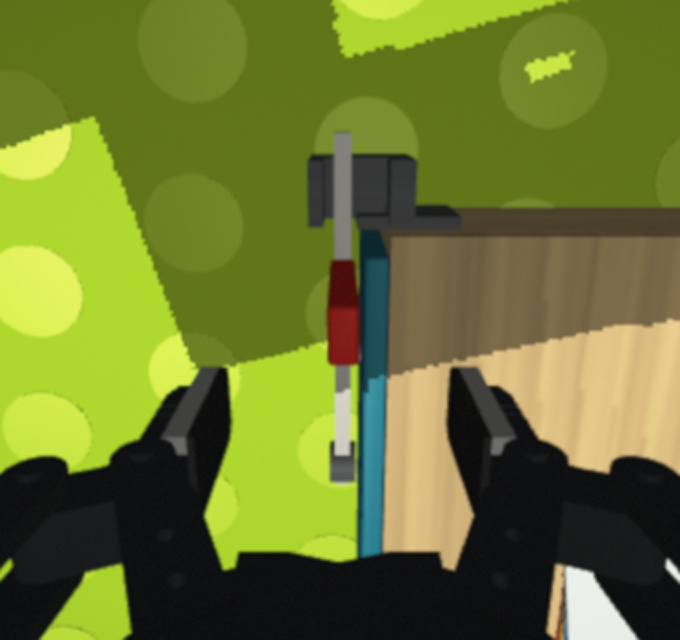

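The wrist view has the tab's top face centred at crop (343,333), raw (321.5,226.5). The prediction was (325,227), so the tab is about 2.5 mm nearer in x. I'll descend and grip.

Emit:
drive_tool --plan '[[[0.05, -0.06, -0.5, 0, 0.3], [0, 0, -0.5, 0, 0.3], [0, 0, -0.5, 0, 0.3], [0, 0, -0.5, 0, 0.3], [0, 0, -0.15, 0, 0.5], [0, 0, 0, 0, 0.7], [0, 0, 0, 0, 1], [0, 0, 0, 0, 1], [0, 0, 0, 0, 1], [0, 0, 0, 0, 1]]]'

```text
time: 2.85
tcp_pos: [0.5905, 0.2433, 0.1066]
tcp_rot: [[0.997, 0.071, -0.002], [0.071, -0.998, -0.0], [-0.002, -0.0, -1.0]]
force: [-13.2, 1.5, 8.6]
opening: 0.13
```

Emit:
drive_tool --plan '[[[0, -0.07, 0.13, 0, 1], [0, -0.08, 0.125, 0, 1], [0, -0.085, 0.12, 0, 1], [0, -0.09, 0.12, 0, 1], [0, -0.1, 0.11, 0, 1], [0, -0.1, 0.11, 0, 1], [0, 0, 0, 0, 1]]]'

```text
time: 3.55
tcp_pos: [0.5919, 0.2216, 0.1346]
tcp_rot: [[0.998, 0.07, 0.0], [0.07, -0.998, 0.0], [0.0, -0.0, -1.0]]
force: [-5.5, 0.6, -3.7]
opening: 0.133
```

Emit:
drive_tool --plan '[[[-0.3, -0.019, 0, 0, 1], [-0.4, -0.026, 0, 0, 1], [-0.4, -0.026, 0, 0, 1], [-0.4, -0.026, 0, 0, 1], [-0.4, -0.026, 0, 0, 1], [-0.4, -0.026, 0, 0, 1], [-0.4, -0.026, 0, 0, 1], [-0.4, -0.026, 0, 0, 1], [-0.4, -0.026, 0, 0, 1], [-0.4, -0.026, 0, 0, 1], [-0.4, -0.026, 0, 0, 1], [0, 0, 0, 0, 1]]]'

```text
time: 4.75
tcp_pos: [0.4176, 0.21, 0.134]
tcp_rot: [[0.997, 0.071, -0.001], [0.071, -0.997, -0.001], [-0.001, 0.001, -1.0]]
force: [-1.0, -10.5, -10.4]
opening: 0.135
```

Emit:
drive_tool --plan '[[[-0.13, -0.008, 0, 0, 1], [-0.12, -0.008, 0, 0, 1], [0, 0.1, -0.11, 0, 1], [0, 0.1, -0.11, 0, 1], [0, 0.09, -0.12, 0, 1], [0, 0.085, -0.12, 0, 1], [0, 0.08, -0.125, 0, 1], [0, 0.06, -0.1, 0, 1], [0, 0, 0, 0, 1]]]'

```text
time: 5.65
tcp_pos: [0.4107, 0.2312, 0.1068]
tcp_rot: [[0.997, 0.071, 0.001], [0.071, -0.997, 0.0], [0.001, -0.0, -1.0]]
force: [-0.9, -7.3, 13.0]
opening: 0.139
```

Emit:
drive_tool --plan '[[[0, 0, 0, 0, 0.6], [0, 0, 0, 0, 0.4], [0, 0, 0.1, 0, 0.3], [0, 0, 0.6, 0, 0.3], [0, 0, 0.9, 0, 0.3], [0, 0, 0.9, 0, 0.3], [0.3, -0.9, 0.4, 0, 0.3], [0.5, -1, 0, 0, 0.3], [0.5, -1, 0, 0, 0.3], [0.5, -1, 0, 0, 0.3], [0.3, -1, 0, 0, 0.3], [0, 0, 0, 0, 0.3]]]'

```text
time: 6.85
tcp_pos: [0.4955, 0.031, 0.2227]
tcp_rot: [[0.998, 0.067, 0.001], [0.067, -0.998, -0.001], [0.001, 0.001, -1.0]]
force: [-0.1, -0.5, 1.0]
opening: 0.696
```

```bash
python3 - <<'E'
from h import *
s=arm.get_state();print(s["tcp_pos"].round(4),s["force"].round(1))
save("scene","s2",(150,90,270,220),3)
arm.get_image
cv2.imwrite("pics/side2.png",arm.get_image("side")[:,:,::-1])
E
```

```text
[0.4955 0.031  0.2227] [-0.1 -0.5  1. ]
```

View pics/s2.png

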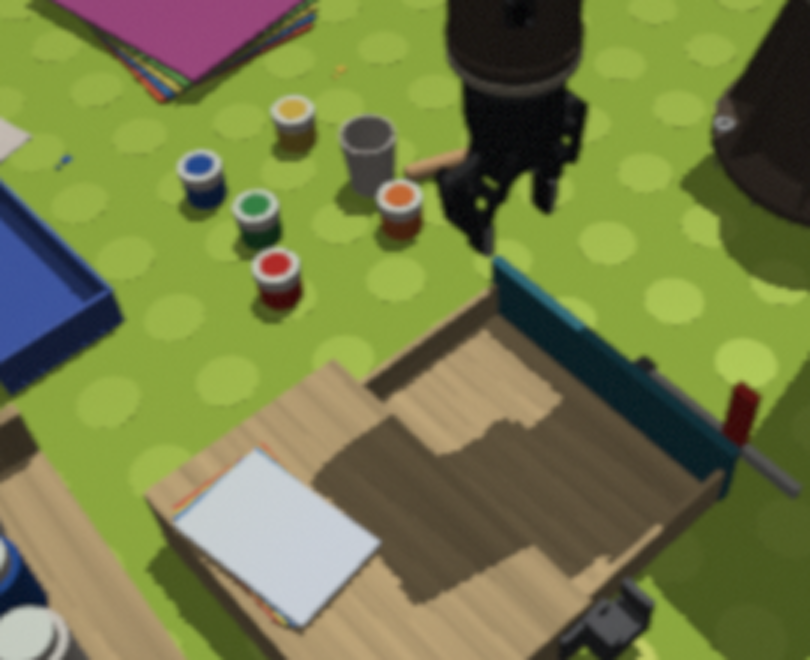

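The drawer is out and the bar is down, with the tab top at crop (743,390). All pots are unmoved. I'll write a pot-lid tracker and measure the drawer travel.

```bash
cat >> h.py <<'E'
HUE=dict(red=((0,7),(172,180)),orange=((8,18),),yellow=((21,32),),green=((62,90),),blue=((100,125),))
def lids(im,n,z=.046,roi=(.38,.72,-.47,-.13)):
    """lid discs by colour -> world xy (im rgb)"""
    p=arm.camera_params(n);h=cv2.cvtColor(im,cv2.COLOR_RGB2HSV);out={}
    for k,rs in HUE.items():
        m=sum(cv2.inRange(h,(a,110,120),(b,255,255)) for a,b in rs)
        c,_,st,ce=cv2.connectedComponentsWithStats(m)
        for i in range(1,c):
            w=ray(ce[i],z,p)[0]
            if st[i,4]>25 and roi[0]<w[0]<roi[1] and roi[2]<w[1]<roi[3]:
                out.setdefault(k,[]).append((w[:2].round(4).tolist(),int(st[i,4])))
    return out
E
python3 - <<'E'
from h import *
for n,f in (("scene","raw_scene0"),("side","raw_side0"),("side","side2")):
    print(f);[print("  ",k,v) for k,v in lids(cv2.imread(f"pics/{f}.png")[:,:,::-1],n).items()]
pa=arm.camera_params("scene");t=ray([397.6,219.8],.143,pa)[0]
c,s=np.cos(.0644),np.sin(.0644);d=t[:2]-[.7234,.1154];print("tab",t,"cab xy",[c*d[0]+s*d[1],-s*d[0]+c*d[1]])
E
```

```text
raw_scene0
   red [([0.6032, -0.2077], 54)]
   orange [([0.3923, -0.2181], 51), ([0.4535, -0.2063], 47)]
   yellow [([0.4671, -0.3839], 36), ([0.3937, -0.2278], 26)]
   blue [([0.5905, -0.3745], 38)]
raw_side0
   red [([0.5999, -0.2091], 106), ([0.5683, -0.241], 78)]
   orange [([0.4508, -0.2066], 131), ([0.4202, -0.2348], 52)]
   yellow [([0.4641, -0.3846], 206), ([0.4363, -0.4076], 146)]
   green [([0.5726, -0.2893], 107)]
   blue [([0.587, -0.375], 149)]
side2
   red [([0.5999, -0.2091], 106), ([0.5689, -0.2402], 91)]
   orange [([0.4507, -0.2068], 128), ([0.4204, -0.2348], 52)]
   yellow [([0.4641, -0.3847], 205), ([0.4373, -0.4083], 156)]
   green [([0.5726, -0.2892], 107)]
   blue [([0.5871, -0.3751], 150)]
tab [0.41480278 0.22610396 0.143     ] cab xy [np.float64(-0.3008331007672969), np.float64(0.1303344010663368)]
```

Emit:
drive_tool --plan '[[[-0.1, -0.85, 0, 0, 0.1], [-0.2, -0.85, 0, 0, 0.1], [-0.2, -0.85, 0, 0, 0.1], [-0.2, -0.85, 0, 0, 0.1], [-0.2, -0.85, -0.5, 0, 0.1], [-0.1, -0.85, -0.6, 0, 0.1], [-0.1, -0.85, -0.6, 0, 0.1], [0, 0, -0.3, 0, 0.1], [0, 0, 0, 0, 0.1]]]'

```text
time: 7.85
tcp_pos: [0.4489, -0.2019, 0.1411]
tcp_rot: [[0.998, 0.07, -0.003], [0.07, -0.998, 0.002], [-0.003, -0.002, -1.0]]
force: [0.5, 0.5, 0.7]
opening: 0.896
```

Emit:
drive_tool --plan '[[[0.07, -0.11, -0.6, 0, 0.1], [0, 0, -0.7, 0, 0.1], [0, 0, -0.7, 0, 0.1], [0, 0, -0.7, 0, 0.1], [0, 0, -0.5, 0, 0.2], [0, 0, 0, 0, 1], [0, 0, 0, 0, 1], [0, 0, 0, 0, 1], [0, 0, 0, 0, 1], [0, 0, 0, 0, 1]]]'

```text
time: 8.85
tcp_pos: [0.4533, -0.2076, 0.0154]
tcp_rot: [[0.997, 0.071, 0.001], [0.071, -0.997, -0.001], [0.001, 0.001, -1.0]]
force: [-0.1, 0.1, -0.7]
opening: 0.525
```

Emit:
drive_tool --plan '[[[0, 0, 0.4, 0, 1], [0, 0, 0.8, 0, 1], [0, 0, 0.8, 0, 1], [0, 0, 0.8, 0, 1], [0.2, 0.5, 0.2, 0, 1], [0.39, 0.9, 0, 0, 1], [0.39, 0.9, 0, 0, 1], [0.39, 0.9, 0, 0, 1], [0.39, 0.9, 0, 0, 1], [0.39, 0.87, 0, 0, 1], [0, 0, 0, 0, 1], [0, 0, 0, 0, 1]]]'

```text
time: 10.05
tcp_pos: [0.5387, -0.008, 0.1347]
tcp_rot: [[0.997, 0.073, 0.0], [0.073, -0.997, -0.0], [0.0, 0.0, -1.0]]
force: [-0.7, 0.0, -1.3]
opening: 0.522
```

Emit:
drive_tool --plan '[[[0, 0, -0.6, 0, 1], [0, 0, -0.8, 0, 1], [0, 0, -0.8, 0, 1], [0, 0, -0.4, 0, 1], [0, 0, -0.1, 0, 1], [0, 0, 0, 0, 1], [0, 0, 0, 0, 0.4], [0, 0, 0, 0, 0.3], [0, 0, 0.2, 0, 0.25], [0, 0, 0.8, 0, 0.25], [0, 0, 0.9, 0, 0.25], [0, 0, 0.8, 0, 0.25]]]'

```text
time: 11.25
tcp_pos: [0.5387, -0.0086, 0.1369]
tcp_rot: [[0.997, 0.071, 0.001], [0.071, -0.997, -0.0], [0.001, 0.0, -1.0]]
force: [1.1, 0.3, -0.5]
opening: 0.75
```

```bash
python3 - <<'E'
from h import *
print(arm.get_state()["tcp_pos"].round(4))
for n in("side","scene"):
    im=arm.get_image(n);print(n,[(k,v) for k,v in lids(im,n).items()],"in",lids(im,n,.056,(.44,.64,-.06,.25)))
    cv2.imwrite(f"pics/{n}3.png",im[:,:,::-1])
E
```

```text
[ 0.5387 -0.0086  0.1369]
side [('red', [([0.5998, -0.209], 104), ([0.5689, -0.24], 90)]), ('yellow', [([0.4641, -0.3847], 204), ([0.4374, -0.4084], 159)]), ('green', [([0.5726, -0.2891], 109)]), ('blue', [([0.7129, -0.372], 61), ([0.7179, -0.4283], 36), ([0.587, -0.375], 149)])] in {'orange': [([0.5386, -0.01], 73), ([0.5041, -0.0387], 36)]}
scene [('red', [([0.6032, -0.2077], 54)]), ('yellow', [([0.4671, -0.3839], 36)]), ('green', [([0.5759, -0.2881], 32)]), ('blue', [([0.5905, -0.3745], 38)])] in {'orange': [([0.5411, -0.0118], 59)]}
```

Emit:
drive_tool --plan '[[[0.17, -0.6, 0, 0, 0.15], [0.28, -0.88, 0, 0, 0.15], [0.28, -0.88, 0, 0, 0.15], [0.28, -0.88, 0, 0, 0.15], [0.28, -0.88, 0, 0, 0.15], [0.28, -0.88, -0.2, 0, 0.15], [0, 0, -0.5, 0, 0.15], [0, 0, -0.4, 0, 0.15], [0, 0, 0, 0, 0.15]]]'

```text
time: 12.25
tcp_pos: [0.5999, -0.2084, 0.0886]
tcp_rot: [[0.998, 0.07, -0.003], [0.07, -0.998, 0.001], [-0.003, -0.002, -1.0]]
force: [-0.3, -0.3, 0.9]
opening: 0.847
```

```bash
python3 - <<'E'
from h import *
print(arm.get_state()["tcp_pos"].round(4))
im=arm.get_image("wrist");print(lids(im,"wrist"));cv2.imwrite("pics/w3.png",im[:,:,::-1])
E
```

```text
[ 0.5999 -0.2084  0.0886]
{'red': [([0.5977, -0.1991], 93), ([0.6021, -0.2149], 700)], 'orange': [([0.402, -0.2294], 1574)], 'yellow': [([0.5241, -0.1523], 2696), ([0.4051, -0.2384], 85), ([0.4681, -0.3797], 254)], 'green': [([0.5736, -0.2894], 980)]}
```

Emit:
drive_tool --plan '[[[0.04, 0, -0.6, 0, 0.15], [0, -0.03, -0.7, 0, 0.15], [0, 0, -0.53, 0, 0.15], [0, 0, 0, 0, 0.3], [0, 0, 0, 0, 1], [0, 0, 0, 0, 1], [0, 0, 0, 0, 1], [0, 0, 0, 0, 1], [0, 0, 0, 0, 1]]]'

```text
time: 13.2
tcp_pos: [0.604, -0.2102, 0.0188]
tcp_rot: [[0.997, 0.071, 0.002], [0.071, -0.997, -0.001], [0.002, 0.001, -1.0]]
force: [-0.3, 0.9, 9.5]
opening: 0.519
```

Emit:
drive_tool --plan '[[[0, 0, 0.4, 0, 1], [0, 0, 0.8, 0, 1], [0, 0, 0.8, 0, 1], [0, 0.1, 0.8, 0, 1], [-0.1, 0.4, 0.2, 0, 1], [-0.25, 0.9, 0, 0, 1], [-0.27, 0.95, 0, 0, 1], [-0.27, 0.95, 0, 0, 1], [-0.27, 0.95, 0, 0, 1], [-0.27, 0.95, 0, 0, 1], [-0.27, 0.95, 0, 0, 1], [0, 0.28, 0, 0, 1]]]'

```text
time: 14.4
tcp_pos: [0.5327, 0.0506, 0.1377]
tcp_rot: [[0.997, 0.073, -0.001], [0.073, -0.997, 0.0], [-0.001, -0.001, -1.0]]
force: [-0.1, -0.2, -0.9]
opening: 0.518
```

Emit:
drive_tool --plan '[[[0, 0, 0, 0, 1], [0, 0, 0, 0, 1]]]'

```text
time: 14.6
tcp_pos: [0.5352, 0.0473, 0.1376]
tcp_rot: [[0.997, 0.071, 0.0], [0.071, -0.997, -0.0], [0.0, 0.0, -1.0]]
force: [0.9, 0.4, -1.3]
opening: 0.517
```

Emit:
drive_tool --plan '[[[0, 0, -0.6, 0, 1], [0, 0, -0.8, 0, 1], [0, 0, -0.8, 0, 1], [0, 0, -0.4, 0, 1], [0, 0, -0.1, 0, 1], [0, 0, 0, 0, 1], [0, 0, 0, 0, 0.4], [0, 0, 0, 0, 0.3], [0, 0, 0.2, 0, 0.25], [0, 0, 0.8, 0, 0.25], [0, 0, 0.9, 0, 0.25], [0, 0, 0.8, 0, 0.25]]]'

```text
time: 15.8
tcp_pos: [0.535, 0.0472, 0.1394]
tcp_rot: [[0.997, 0.071, 0.0], [0.071, -0.997, -0.0], [0.0, 0.0, -1.0]]
force: [1.1, 0.2, 0.3]
opening: 0.75
```

```bash
cat > look.py <<'E'
from h import *
import sys
print(arm.get_state()["tcp_pos"].round(4))
for n in("side","scene"):
    im=arm.get_image(n);print(n,[(k,v) for k,v in lids(im,n).items()],"\n   in",lids(im,n,.056,(.44,.64,-.06,.25)))
    cv2.imwrite(f"pics/{n}{sys.argv[1]}.png",im[:,:,::-1])
E
python3 look.py 4
```

```text
[0.535  0.0472 0.1394]
side [('yellow', [([0.4641, -0.3847], 205), ([0.4373, -0.4083], 158)]), ('green', [([0.5726, -0.2892], 109)]), ('blue', [([0.587, -0.375], 149)])] 
   in {'red': [([0.5352, 0.0472], 66), ([0.506, 0.0034], 70)], 'orange': [([0.5022, -0.0209], 66), ([0.5402, -0.0102], 69)]}
scene [('yellow', [([0.4671, -0.3839], 36)]), ('green', [([0.5759, -0.2881], 32)]), ('blue', [([0.5905, -0.3745], 38)])] 
   in {'red': [([0.5383, 0.0446], 52)], 'orange': [([0.5466, -0.0089], 46)]}
```

Emit:
drive_tool --plan '[[[0.05, -0.6, 0, 0, 0.15], [0.11, -0.95, 0, 0, 0.15], [0.11, -0.95, 0, 0, 0.15], [0.11, -0.95, 0, 0, 0.15], [0.12, -0.95, 0, 0, 0.15], [0.12, -0.95, 0, 0, 0.15], [0.12, -0.95, 0, 0, 0.15], [0.12, -0.95, 0, 0, 0.15], [0.115, -0.95, -0.2, 0, 0.15], [0, -0.2, -0.6, 0, 0.15], [0, 0, -0.4, 0, 0.15], [0, 0, 0, 0, 0.15]]]'

```text
time: 17.1
tcp_pos: [0.5721, -0.2874, 0.0868]
tcp_rot: [[0.998, 0.07, -0.004], [0.07, -0.998, 0.002], [-0.004, -0.003, -1.0]]
force: [-0.6, 0.4, -0.1]
opening: 0.85
```

```bash
python3 - <<'E'
from h import *
print(arm.get_state()["tcp_pos"].round(4))
im=arm.get_image("wrist");print(lids(im,"wrist"))
E
```

```text
[ 0.5721 -0.2874  0.0868]
{'orange': [([0.3958, -0.2396], 2269)], 'yellow': [([0.5171, -0.2412], 3308), ([0.3967, -0.2481], 67)], 'green': [([0.5692, -0.2781], 59), ([0.5741, -0.2954], 689)], 'blue': [([0.714, -0.3086], 98), ([0.5881, -0.3734], 821)]}
```

Emit:
drive_tool --plan '[[[0.04, -0.03, -0.6, 0, 0.15], [0, 0, -0.7, 0, 0.15], [0, 0, -0.47, 0, 0.15], [0, 0, 0, 0, 0.3], [0, 0, 0, 0, 1], [0, 0, 0, 0, 1], [0, 0, 0, 0, 1], [0, 0, 0, 0, 1], [0, 0, 0, 0, 1]]]'

```text
time: 18.05
tcp_pos: [0.5766, -0.2901, 0.02]
tcp_rot: [[0.997, 0.071, 0.002], [0.071, -0.997, -0.001], [0.002, 0.001, -1.0]]
force: [-0.1, 2.6, 10.0]
opening: 0.52
```

Emit:
drive_tool --plan '[[[0, 0, 0.4, 0, 1], [0, 0, 0.8, 0, 1], [0, 0, 0.8, 0, 1], [0, 0.1, 0.8, 0, 1], [-0.05, 0.4, 0.1, 0, 1], [-0.15, 0.95, 0, 0, 1], [-0.15, 0.95, 0, 0, 1], [-0.15, 0.95, 0, 0, 1], [-0.15, 0.95, 0, 0, 1], [-0.15, 0.95, 0, 0, 1], [-0.15, 0.95, 0, 0, 1], [-0.15, 0.95, 0, 0, 1]]]'

```text
time: 19.25
tcp_pos: [0.5309, -0.0022, 0.135]
tcp_rot: [[0.998, 0.071, 0.0], [0.071, -0.998, 0.0], [0.0, 0.0, -1.0]]
force: [0.4, 0.4, -0.5]
opening: 0.519
```

Emit:
drive_tool --plan '[[[0, 0.95, 0, 0, 1], [0, 0.95, 0, 0, 1], [0, 0.75, 0, 0, 1], [0, 0, 0, 0, 1], [0, 0, 0, 0, 1], [0, 0, 0, 0, 1]]]'

```text
time: 19.85
tcp_pos: [0.5314, 0.1016, 0.1347]
tcp_rot: [[0.998, 0.071, -0.0], [0.071, -0.998, -0.0], [-0.0, 0.0, -1.0]]
force: [0.6, -1.0, -0.8]
opening: 0.518
```

Emit:
drive_tool --plan '[[[0, 0.04, -0.6, 0, 1], [0, 0, -0.8, 0, 1], [0, 0, -0.8, 0, 1], [0, 0, -0.3, 0, 1], [0, 0, -0.1, 0, 1], [0, 0, 0, 0, 1], [0, 0, 0, 0, 0.4], [0, 0, 0, 0, 0.3], [0, 0, 0.2, 0, 0.25], [0, 0, 0.8, 0, 0.25], [0, 0, 0.9, 0, 0.25], [0, 0, 0.8, 0, 0.25]]]'

```text
time: 21.05
tcp_pos: [0.5317, 0.1038, 0.1408]
tcp_rot: [[0.997, 0.071, 0.001], [0.071, -0.997, 0.0], [0.001, -0.0, -1.0]]
force: [1.3, -0.0, -1.2]
opening: 0.746
```

```bash
python3 look.py 5
```

```text
[0.5317 0.1038 0.1408]
side [('yellow', [([0.4641, -0.3846], 206), ([0.4369, -0.408], 155)]), ('blue', [([0.587, -0.375], 149)])] 
   in {'red': [([0.536, 0.0469], 63), ([0.5071, 0.0025], 68)], 'orange': [([0.5028, -0.0192], 64), ([0.5414, -0.0103], 75)]}
scene [('orange', [([0.3935, -0.2176], 53)]), ('yellow', [([0.4671, -0.3839], 36)]), ('blue', [([0.5905, -0.3745], 38)])] 
   in {'red': [([0.5429, 0.0487], 47)], 'orange': [([0.5435, -0.0097], 69)]}
```

Emit:
drive_tool --plan '[[[0.07, -0.6, 0, 0, 0.15], [0.12, -0.95, 0, 0, 0.15], [0.12, -0.95, 0, 0, 0.15], [0.12, -0.95, 0, 0, 0.15], [0.12, -0.95, 0, 0, 0.15], [0.12, -0.95, 0, 0, 0.15], [0.12, -0.95, 0, 0, 0.15], [0.12, -0.95, 0, 0, 0.15], [0.12, -0.95, 0, 0, 0.15], [0.12, -0.95, 0, 0, 0.15], [0.12, -0.95, 0, 0, 0.15], [0.12, -0.95, 0, 0, 0.15]]]'

```text
time: 22.35
tcp_pos: [0.5871, -0.3398, 0.1387]
tcp_rot: [[0.998, 0.071, -0.0], [0.071, -0.998, 0.0], [-0.0, -0.0, -1.0]]
force: [0.2, -0.2, -0.4]
opening: 0.852
```

Emit:
drive_tool --plan '[[[0.03, -0.8, -0.2, 0, 0.15], [0, 0, -0.6, 0, 0.15], [0, 0, -0.4, 0, 0.15], [0, 0, 0, 0, 0.15]]]'

```text
time: 22.75
tcp_pos: [0.5868, -0.3688, 0.0879]
tcp_rot: [[0.997, 0.071, -0.004], [0.071, -0.997, 0.003], [-0.004, -0.003, -1.0]]
force: [0.4, 0.3, -0.6]
opening: 0.853
```

```bash
python3 - <<'E'
from h import *
print(arm.get_state()["tcp_pos"].round(4))
im=arm.get_image("wrist");print(lids(im,"wrist"))
im=arm.get_image("side");print(lids(im,"side"),lids(im,"side",.056,(.44,.64,-.06,.25)))
im=arm.get_image("scene");print(lids(im,"scene"),lids(im,"scene",.056,(.44,.64,-.06,.25)))
cv2.imwrite("pics/scene6.png",cv2.resize(im[120:320,180:420,::-1],None,fx=3,fy=3,interpolation=cv2.INTER_CUBIC))
E
```

```text
[ 0.5868 -0.3688  0.0879]
{'yellow': [([0.5187, -0.3359], 2954), ([0.4646, -0.3848], 1377), ([0.4137, -0.4165], 39), ([0.4032, -0.4213], 133)], 'blue': [([0.5886, -0.3795], 920)]}
{'yellow': [([0.4641, -0.3849], 201), ([0.4385, -0.4088], 168)], 'blue': [([0.5871, -0.3776], 117)]} {'red': [([0.5362, 0.0471], 65)], 'orange': [([0.5418, -0.0101], 78), ([0.5066, -0.0355], 39)]}
{'orange': [([0.3923, -0.2175], 55)], 'yellow': [([0.467, -0.3835], 35), ([0.3937, -0.2278], 26)]} {}
```

View pics/scene6.png

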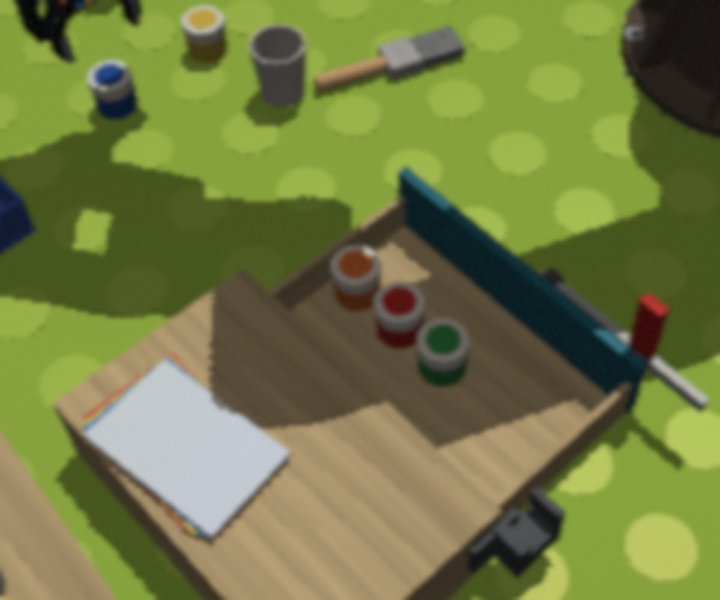

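The drawer holds orange, red and green upright at crop (356,265), (400,302) and (443,340). Blue and yellow are in place on the table.

Emit:
drive_tool --plan '[[[0.03, -0.15, -0.6, 0, 0.15], [0, 0, -0.7, 0, 0.15], [0, 0, -0.48, 0, 0.15], [0, 0, 0, 0, 0.3], [0, 0, 0, 0, 1], [0, 0, 0, 0, 1], [0, 0, 0, 0, 1], [0, 0, 0, 0, 1], [0, 0, 0, 0, 1]]]'

```text
time: 23.8
tcp_pos: [0.5906, -0.3767, 0.0209]
tcp_rot: [[0.997, 0.071, 0.002], [0.071, -0.997, -0.001], [0.002, 0.001, -1.0]]
force: [-0.2, 1.4, 8.2]
opening: 0.521
```

Emit:
drive_tool --plan '[[[0, 0, 0.4, 0, 1], [0, 0, 0.8, 0, 1], [0, 0, 0.8, 0, 1], [0, 0.1, 0.8, 0, 1], [-0.02, 0.4, 0.1, 0, 1], [-0.1, 0.95, 0, 0, 1], [-0.12, 0.95, 0, 0, 1], [-0.12, 0.95, 0, 0, 1], [-0.12, 0.95, 0, 0, 1], [-0.12, 0.95, 0, 0, 1], [-0.12, 0.95, 0, 0, 1], [-0.12, 0.95, 0, 0, 1]]]'

```text
time: 25.0
tcp_pos: [0.5553, -0.0885, 0.1358]
tcp_rot: [[0.997, 0.071, 0.0], [0.071, -0.997, 0.0], [0.0, -0.0, -1.0]]
force: [0.7, 1.1, -1.5]
opening: 0.518
```

Emit:
drive_tool --plan '[[[-0.11, 0.95, 0, 0, 1], [-0.11, 0.95, 0, 0, 1], [-0.11, 0.95, 0, 0, 1], [-0.11, 0.95, 0, 0, 1], [-0.11, 0.95, 0, 0, 1], [-0.11, 0.95, 0, 0, 1], [0, 0.5, 0, 0, 1], [0, 0, 0, 0, 1], [0, 0, 0, 0, 1], [0, 0, 0, 0, 1]]]'

```text
time: 26.0
tcp_pos: [0.5295, 0.1571, 0.1355]
tcp_rot: [[0.998, 0.07, -0.0], [0.07, -0.998, -0.0], [-0.0, 0.0, -1.0]]
force: [-0.5, 0.7, -1.0]
opening: 0.523
```

Opening is 0.523, so the pot is still held. I'll lower it and release.

Emit:
drive_tool --plan '[[[0, 0.05, -0.6, 0, 1], [0, 0, -0.8, 0, 1], [0, 0, -0.8, 0, 1], [0, 0, -0.3, 0, 1], [0, 0, -0.1, 0, 1], [0, 0, 0, 0, 1], [0, 0, 0, 0, 0.4], [0, 0, 0, 0, 0.3], [0, 0, 0.2, 0, 0.25], [0, 0, 0.8, 0, 0.25], [0, 0, 0.9, 0, 0.25], [0, 0, 0.8, 0, 0.25]]]'

```text
time: 27.2
tcp_pos: [0.5297, 0.1597, 0.1416]
tcp_rot: [[0.997, 0.071, 0.001], [0.071, -0.997, 0.0], [0.001, -0.0, -1.0]]
force: [-0.2, -0.3, 0.2]
opening: 0.748
```

```bash
python3 look.py 7
```

```text
[0.5297 0.1597 0.1416]
side [('yellow', [([0.4641, -0.3846], 206), ([0.437, -0.408], 156)])] 
   in {'red': [([0.5378, 0.0477], 62), ([0.5084, 0.004], 76)], 'orange': [([0.5042, -0.0205], 61), ([0.5427, -0.01], 75)], 'green': [([0.5331, 0.1034], 39)]}
scene [('orange', [([0.3918, -0.2169], 57)]), ('yellow', [([0.4671, -0.3839], 36), ([0.3943, -0.2277], 26)])] 
   in {'red': [([0.5403, 0.048], 73)], 'orange': [([0.5452, -0.0102], 64)], 'green': [([0.5404, 0.1036], 32)]}
```

Emit:
drive_tool --plan '[[[-0.07, -0.6, 0, 0, 0.15], [-0.11, -0.95, 0, 0, 0.15], [-0.11, -0.95, 0, 0, 0.15], [-0.11, -0.95, 0, 0, 0.15], [-0.11, -0.95, 0, 0, 0.15], [-0.11, -0.95, 0, 0, 0.15], [-0.11, -0.95, 0, 0, 0.15], [-0.11, -0.95, 0, 0, 0.15], [-0.11, -0.95, 0, 0, 0.15], [-0.11, -0.95, 0, 0, 0.15], [-0.11, -0.95, 0, 0, 0.15], [-0.11, -0.95, 0, 0, 0.15]]]'

```text
time: 28.5
tcp_pos: [0.4779, -0.2838, 0.1395]
tcp_rot: [[0.998, 0.071, 0.0], [0.071, -0.998, -0.0], [0.0, 0.0, -1.0]]
force: [-0.2, 1.0, 0.6]
opening: 0.845
```

Emit:
drive_tool --plan '[[[-0.11, -0.95, 0, 0, 0.15], [-0.11, -0.95, 0, 0, 0.15], [0, -0.55, 0, 0, 0.15], [0, 0, -0.5, 0, 0.15], [0, 0, -0.6, 0, 0.15], [0, 0, 0, 0, 0.15]]]'

```text
time: 29.1
tcp_pos: [0.468, -0.3791, 0.0929]
tcp_rot: [[0.998, 0.07, -0.003], [0.07, -0.998, 0.003], [-0.003, -0.003, -1.0]]
force: [-0.9, -0.3, 0.1]
opening: 0.853
```

```bash
python3 - <<'E'
from h import *
print(arm.get_state()["tcp_pos"].round(4))
im=arm.get_image("wrist");print(lids(im,"wrist"))
im=arm.get_image("side");print(lids(im,"side"),lids(im,"side",.056,(.44,.64,-.06,.25)))
im=arm.get_image("scene");print(lids(im,"scene"),lids(im,"scene",.056,(.44,.64,-.06,.25)))
E
```

```text
[ 0.468  -0.3791  0.0929]
{'yellow': [([0.4123, -0.3168], 1101), ([0.4671, -0.3711], 28), ([0.4663, -0.3891], 918)]}
{'yellow': [([0.4644, -0.3845], 208), ([0.4384, -0.4087], 167)]} {'red': [([0.5378, 0.0477], 69)], 'orange': [([0.5426, -0.01], 78)], 'blue': [([0.5303, 0.161], 38)]}
{'orange': [([0.3922, -0.2178], 52)], 'yellow': [([0.4686, -0.3868], 27), ([0.3937, -0.2278], 26)]} {'blue': [([0.5332, 0.1643], 54)]}
```

Emit:
drive_tool --plan '[[[-0.05, -0.12, -0.6, 0, 0.15], [0, 0, -0.7, 0, 0.15], [0, 0, -0.56, 0, 0.15], [0, 0, 0, 0, 0.3], [0, 0, 0, 0, 1], [0, 0, 0, 0, 1], [0, 0, 0, 0, 1], [0, 0, 0, 0, 1], [0, 0, 0, 0, 1]]]'

```text
time: 30.15
tcp_pos: [0.4686, -0.3858, 0.0225]
tcp_rot: [[0.997, 0.071, 0.002], [0.071, -0.997, -0.002], [0.002, 0.002, -1.0]]
force: [-0.2, 0.5, 10.7]
opening: 0.518
```

Emit:
drive_tool --plan '[[[0, 0, 0.4, 0, 1], [0, 0, 0.8, 0, 1], [0, 0, 0.8, 0, 1], [0, 0.1, 0.8, 0, 1], [0, 0.4, 0.1, 0, 1], [0.1, 0.95, 0, 0, 1], [0.12, 0.95, 0, 0, 1], [0.12, 0.95, 0, 0, 1], [0.12, 0.95, 0, 0, 1], [0.12, 0.95, 0, 0, 1], [0.12, 0.95, 0, 0, 1], [0.12, 0.95, 0, 0, 1]]]'

```text
time: 31.35
tcp_pos: [0.5001, -0.0972, 0.1375]
tcp_rot: [[0.997, 0.071, 0.0], [0.071, -0.997, -0.0], [0.0, 0.0, -1.0]]
force: [0.1, -0.6, -1.5]
opening: 0.511
```

Emit:
drive_tool --plan '[[[0.11, 0.95, 0, 0, 1], [0.11, 0.95, 0, 0, 1], [0.11, 0.95, 0, 0, 1], [0.11, 0.95, 0, 0, 1], [0.11, 0.95, 0, 0, 1], [0.11, 0.95, 0, 0, 1], [0, 0.95, 0, 0, 1], [0, 0.95, 0, 0, 1], [0, 0.2, 0, 0, 1], [0, 0, 0, 0, 1], [0, 0, 0, 0, 1]]]'

```text
time: 32.45
tcp_pos: [0.5264, 0.2123, 0.137]
tcp_rot: [[0.997, 0.071, -0.0], [0.071, -0.997, -0.0], [-0.0, 0.0, -1.0]]
force: [-0.0, 0.6, -1.5]
opening: 0.521
```

Emit:
drive_tool --plan '[[[0.04, 0.06, -0.6, 0, 1], [0, 0, -0.8, 0, 1], [0, 0, -0.8, 0, 1], [0, 0, -0.3, 0, 1], [0, 0, -0.1, 0, 1], [0, 0, 0, 0, 1], [0, 0, 0, 0, 0.4], [0, 0, 0, 0, 0.3], [0, 0, 0.2, 0, 0.25], [0, 0, 0.8, 0, 0.25], [0, 0, 0.9, 0, 0.25], [0, 0, 0.8, 0, 0.25]]]'

```text
time: 33.65
tcp_pos: [0.5285, 0.2154, 0.1433]
tcp_rot: [[0.997, 0.071, 0.001], [0.071, -0.997, 0.0], [0.001, -0.0, -1.0]]
force: [0.8, 0.2, -0.2]
opening: 0.749
```

Emit:
drive_tool --plan '[[[0, 0, 0.6, 0, 0.3], [0, 0, 0.6, 0, 0.3], [-0.9, 0.2, 0, 0, 0.3], [-0.9, 0.2, 0, 0, 0.3], [-0.9, 0.1, 0, 0, 0.3], [0, 0, 0, 0, 0.3], [0, 0, 0, 0, 0.3]]]'

```text
time: 34.35
tcp_pos: [0.4202, 0.2356, 0.19]
tcp_rot: [[0.997, 0.072, 0.001], [0.072, -0.997, 0.001], [0.001, -0.001, -1.0]]
force: [0.3, -1.0, 0.3]
opening: 0.699
```

```bash
python3 - <<'E'
from h import *
print(arm.get_state()["tcp_pos"].round(4))
im=arm.get_image("wrist");a=cv2.resize(im[:,:,::-1],None,fx=.8*1.25,fy=.8*1.25);cv2.imwrite("pics/w8.png",a)
im=arm.get_image("side");print(lids(im,"side"),lids(im,"side",.056,(.44,.64,-.06,.25)))
im=arm.get_image("scene")
cv2.imwrite("pics/scene8.png",cv2.resize(im[120:320,180:420,::-1],None,fx=3,fy=3,interpolation=cv2.INTER_CUBIC))
E
```

```text
[0.4202 0.2356 0.19  ]
{} {'red': [([0.5392, 0.0476], 59), ([0.5098, 0.0036], 68)], 'orange': [([0.5057, -0.019], 69), ([0.5445, -0.0103], 71)], 'yellow': [([0.5288, 0.2157], 44)], 'green': [([0.5348, 0.1029], 36)], 'blue': [([0.5321, 0.1608], 36)]}
```

View pics/w8.png

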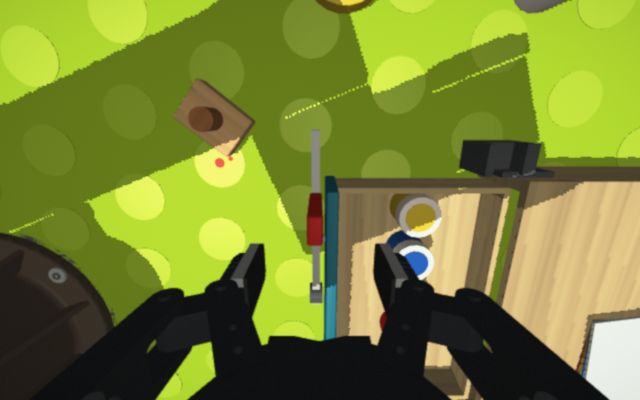

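View pics/scene8.png

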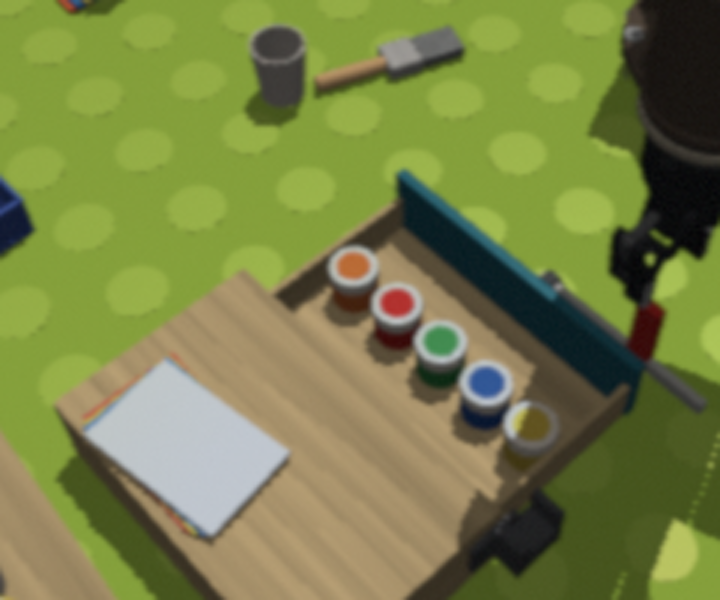

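All five pots stand upright in the drawer and the bar is down. In the wrist view the tab's top face is at about (315.5,231). I'll locate it and regrip.

```bash
python3 - <<'E'
from h import *
p=arm.camera_params("wrist")
print(ray([[315.5,231],[308,245],[323,245]],.143,p).round(4),arm.get_state()["tcp_pos"].round(4))
E
```

```text
[[0.4193 0.2293 0.143 ]
 [0.4144 0.2176 0.143 ]
 [0.4256 0.2184 0.143 ]] [0.4215 0.2355 0.1893]
```

Emit:
drive_tool --plan '[[[-0.05, -0.12, -0.5, 0, 0.3], [0, 0, -0.5, 0, 0.3], [0, 0, -0.5, 0, 0.3], [0, 0, -0.5, 0, 0.3], [0, 0, -0.1, 0, 0.5], [0, 0, 0, 0, 0.7], [0, 0, 0, 0, 1], [0, 0, 0, 0, 1], [0, 0, 0, 0, 1], [0, 0, 0, 0, 1]]]'

```text
time: 35.5
tcp_pos: [0.4191, 0.2307, 0.1056]
tcp_rot: [[0.997, 0.071, 0.001], [0.071, -0.997, 0.001], [0.001, -0.0, -1.0]]
force: [1.1, -0.9, 7.5]
opening: 0.133
```

Emit:
drive_tool --plan '[[[0, -0.07, 0.13, 0, 1], [0, -0.08, 0.125, 0, 1], [0, -0.085, 0.12, 0, 1], [0, -0.09, 0.12, 0, 1], [0, -0.1, 0.11, 0, 1], [0, -0.1, 0.11, 0, 1], [0, 0, 0, 0, 1], [0.2, 0.013, 0, 0, 1], [0.4, 0.026, 0, 0, 1], [0.4, 0.026, 0, 0, 1], [0.4, 0.026, 0, 0, 1], [0.4, 0.026, 0, 0, 1]]]'

```text
time: 36.7
tcp_pos: [0.4909, 0.2144, 0.1335]
tcp_rot: [[0.997, 0.071, -0.001], [0.071, -0.997, 0.0], [-0.001, -0.0, -1.0]]
force: [-2.9, 3.4, 3.2]
opening: 0.129
```

Emit:
drive_tool --plan '[[[0.4, 0.026, 0, 0, 1], [0.4, 0.026, 0, 0, 1], [0.4, 0.026, 0, 0, 1], [0.4, 0.026, 0, 0, 1], [0, 0, 0, 0, 1], [0, 0, 0, 0, 1]]]'

```text
time: 37.3
tcp_pos: [0.5552, 0.2189, 0.1337]
tcp_rot: [[0.998, 0.07, 0.001], [0.07, -0.998, 0.001], [0.001, -0.001, -1.0]]
force: [1.3, 4.6, 2.6]
opening: 0.136
```

```bash
python3 - <<'E'
from h import *
save("side","s9",(270,120,150,100),5)
E
```

```text
(no output)
```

View pics/s9.png

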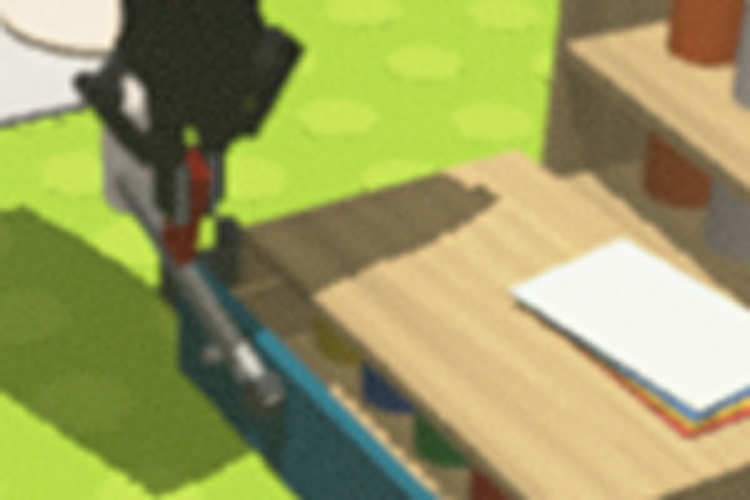

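The bar is lifted, with the tab tilted in the grip at crop (190,205). The drawer is nearly in, so I'll push it home.

Emit:
drive_tool --plan '[[[0.25, 0.016, 0, 0, 1], [0.25, 0.016, 0, 0, 1], [0.2, 0.013, 0, 0, 1], [0.15, 0.01, 0, 0, 1], [0.1, 0.006, 0, 0, 1], [0, 0, 0, 0, 1]]]'

```text
time: 37.95
tcp_pos: [0.5918, 0.2215, 0.1336]
tcp_rot: [[0.998, 0.071, -0.001], [0.071, -0.998, 0.001], [-0.001, -0.001, -1.0]]
force: [-4.5, 5.8, 4.2]
opening: 0.134
```

Emit:
drive_tool --plan '[[[0.06, 0.004, 0, 0, 1], [0.06, 0.004, 0, 0, 1], [0, 0, 0, 0, 1], [0, 0, 0, 0, 1]]]'

```text
time: 38.35
tcp_pos: [0.5922, 0.2219, 0.1331]
tcp_rot: [[0.997, 0.071, -0.008], [0.071, -0.997, -0.0], [-0.008, -0.0, -1.0]]
force: [-27.3, 11.2, 16.9]
opening: 0.133
```

At the stop now: 27 N and no further travel. I'll lower the bar along its arc and release.

Emit:
drive_tool --plan '[[[-0.03, 0.1, -0.11, 0, 1], [0, 0.1, -0.11, 0, 1], [0, 0.09, -0.12, 0, 1], [0, 0.085, -0.12, 0, 1], [0, 0.08, -0.125, 0, 1], [0, 0.06, -0.1, 0, 1], [0, 0, 0, 0, 1], [0, 0, 0, 0, 1]]]'

```text
time: 39.15
tcp_pos: [0.5908, 0.2412, 0.1054]
tcp_rot: [[0.997, 0.071, -0.009], [0.071, -0.997, -0.002], [-0.009, 0.002, -1.0]]
force: [-26.9, 1.5, 15.0]
opening: 0.132
```

Emit:
drive_tool --plan '[[[0, 0, 0, 0, 0.7], [0, 0, 0, 0, 0.5], [0, 0, 0, 0, 0.4], [0, 0, 0.1, 0, 0.4], [0, 0, 0.5, 0, 0.4], [0, 0, 0.8, 0, 0.4], [0, 0, 0.8, 0, 0.4], [-0.5, 0, 0.8, 0, 0.4], [-0.9, 0, 0.3, 0, 0.4], [-0.9, 0, 0, 0, 0.4], [0, 0, 0, 0, 0.4], [0, 0, 0, 0, 0.4]]]'

```text
time: 40.35
tcp_pos: [0.5039, 0.2419, 0.2389]
tcp_rot: [[0.997, 0.071, 0.001], [0.071, -0.997, 0.0], [0.001, -0.0, -1.0]]
force: [-0.1, 0.2, -0.6]
opening: 0.6
```

```bash
python3 - <<'E'
from h import *
print(arm.get_state()["tcp_pos"].round(4),arm.get_state()["force"].round(1))
a=arm.get_image("scene")[:,:,::-1];b=arm.get_image("side")[:,:,::-1];w=arm.get_image("wrist")[:,:,::-1]
cv2.imwrite("pics/w10.png",w);cv2.imwrite("pics/sc10.png",a)
f=lambda im,x,y,w,h,s:cv2.resize(im[y:y+h,x:x+w],(w*s,h*s),interpolation=cv2.INTER_CUBIC)
cv2.imwrite("pics/m10.png",np.vstack([np.hstack([f(a,300,240,75,65,5),f(b,290,145,75,65,5)]),cv2.resize(w[60:220,190:510],(750,275*1),interpolation=cv2.INTER_AREA)]))
p=arm.camera_params("scene");q=arm.camera_params("side");print(lids(a[:,:,::-1],"scene"))
for l,d in ((a,"raw_scene0"),(b,"raw_side0")):
    o=cv2.imread(f"pics/{d}.png").astype(float);print(d,[round(float(np.abs(l-o)[r].mean()),1) for r in ((slice(240,300),slice(310,370)),(slice(145,205),slice(298,345)))])
E
```

```text
[0.5039 0.2419 0.2389] [-0.1  0.2 -0.6]
{'orange': [([0.3932, -0.218], 53)], 'yellow': [([0.3937, -0.2278], 26)]}
raw_scene0 [28.9, 7.8]
raw_side0 [2.4, 22.3]
```

View pics/m10.png

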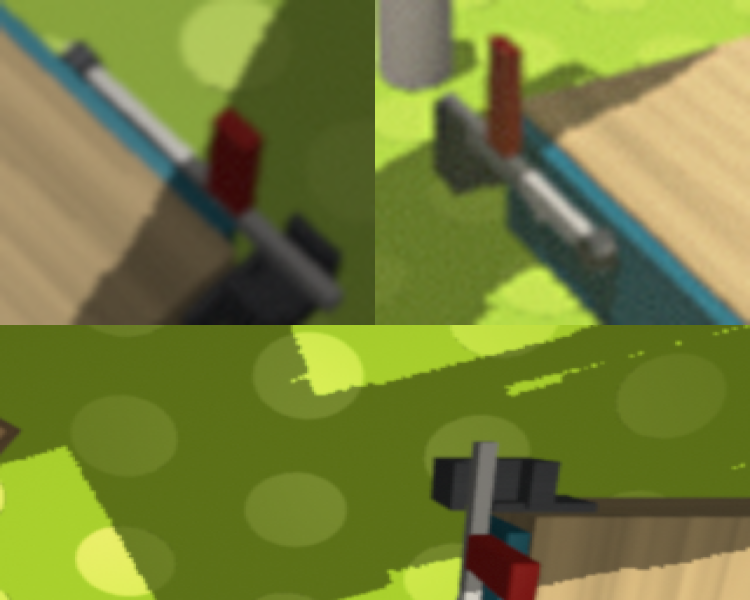

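The drawer front is flush. The tab is at scene raw (348,265) and side (316,154), against (347,265) and (316,154) at the start, so it is back in the latched pose. The bar lies in the catch behind the lip, and the gripper is clear.

```bash
python3 -c "
from bench import arm
print(arm.close_job(), arm.get_state()['time'])"
```

```text
the job is handed in; nothing more can be done
the job is handed in; nothing more can be done
```

I pulled the drawer out by its red-tabbed latch and put all five paint pots in it. Then I pushed it fully home with the bar lifted over the striker and lowered the bar into its catch. I handed the job in about 40 s into the run, well under the 210 s limit.

**Drawer and latch:** The push met a firm stop of about 27 N. After release the tab was within 1 px of its latched position at the start in both fixed cameras. The bar was lying in the catch and the gripper was clear, with about 0 N on it.

**Pots:** The last view before closing showed all five standing upright in a row, and none was left on the table.

**Not fully checked:**
- The cup and brush looked unmoved by eye in the camera views. I made no separate final measurement of the stamp, tape and glue, but nothing in the run suggested contact with them.
- The drawer crept a few millimetres inward while I was loading it, to an estimated 0.17–0.175 m out, with no effect on the placing.

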